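Set the sliding tap of an antenna matching coil

ROBOT

A 7-joint arm with a two-finger parallel gripper is mounted at the origin on the work surface. World frame = base frame: x ahead of the robot, y to its left, z up, the work surface at z = 0. Lengths are in mm, angles in rad, forces in N, time in s.
With the tool pointing down it reaches from about 425 to 1025 mm from the base axis. Payload 9.4 kg.
Tool frame: the origin (TCP) lies midway between the tips of the shut fingers; the grasp point (between the pads) lies 19 mm behind it (env.hold_point_z is the distance from the TCP to the grasp point, in mm); z points along the fingers, y is the direction in which the jaws open and shut (so a half turn about z gives the same grasp; the last joint's range is limited). The gripper opens to 85 mm and grips with 20 to 120 N. Pads are 22 mm wide; open, the fingers measure 114 mm over their backs; the gripper's body (76 mm by 85 mm) begins 54 mm behind the grasp point. The pads swing forward as they close: fully open they stand 13 mm farther back than shut.
Start: joints at [-1.186, 0.599, -0.003, 1.599, 0.002, 0.943, -0.08], TCP at [323.035, 649.055, 231.275] pointing down, gripper open.
Joint ranges: [-2.57, 2.57], [-0.35, 1.97], [-1.29, 1.29], [0.11, 2.56], [-1.05, 4.19], [0.11, 1.86], [-2.63, 2.63]. Speed limits (rad/s): [2.22, 2.22, 3.01, 3.01, 3.14, 3.14, 3.14].

INTERFACE

Orientations are given as [roll, pitch, yaw] about the fixed x, y, z axes, in that order (R = Rz(yaw) Ry(pitch) Rx(roll)).
In Python, from station import get_state, vision, workorder, env gives the robot as it stands.
- The arm moves only by the shell command python3 -m creep 'ROWS' [FORCE]. ROWS is text: rows parted by semicolons, each of 5 numbers parted by spaces: the closure, from -1 (fully open) to 1 (shut), then the shift along the world's x, y, z each as a share of 30 mm, from -1 to 1, then the turn about the world's z as a share of 0.08 rad, from -1 to 1. In form: hand dx dy dz twist; .... A call has 1 to 5 rows; each row shifts and turns the pose as measured when the row begins; what a row does not reach is not made up. A row lasts 1/10 s, in which the tool goes at most 50 mm and 8.59 degrees, less where a joint would pass 70% of its speed; a pose out of reach is approached as far as the arm can. A call with a number of a shift or a turn outside -1 to 1 is refused whole. A call with a gripper value outside its range is refused whole. The fingers move at their own pace and stop on an object; FORCE is the grip in N (left out, the last holds). Time passes only in rows, so rows that do not move let the fingers close. It gives the time, the measured TCP pose, the force and the opening at its end, in the units of the state.
- get_state(): the state, without advancing time (a new reading comes with each control period).
- vision.snapshot(name): name is "side" or "top" or "wrist"; returns (picture, depth): 480x640x3 uint8, blue, green, red; 480x640 float32, mm along the optical axis (not along the pixel's ray), 0 where there is no reading.
- vision.camera_info(name): a dict with "fx", "fy", "cx", "cy" (pixels), "D" ([k1, k2, p1, p2, k3] as OpenCV has them; the pictures are not rectified), "R" (3x3) and "t" (3): a world point X has camera coordinates R X + t. Camera axes: x right, y down, z forward; pixel columns grow to the right and rows downward; lengths in mm; the calibration is good to about 2 mm. A picture is of the moment at which its call begins: read the wrist's pose just before it. camera_info takes no time and is no camera call; for the wrist camera it gives the pose at the moment of the call.
- workorder.job_done(): hands the job in, once; it reports no verdict.
The state is a dict: "t": time; "joints": joint angles; "joint_vel": joint speeds; "tau": joint torques, N m; "ee_pos": TCP position; "eef_rot": TCP orientation; "wrist_force": force on the tool from outside, world axes, zero at the start; "moment": the same for the moment, N m; "finger_gap": finger opening in mm.
Only numpy, scipy, OpenCV 4.12 (cv2) and the standard library are available. Lean on these libraries where they do the work, as an engineer would, in place of code of your own. Each camera call takes 0.05 s, during which the arm holds its last target. There are 200 camera calls.

TASK

On the open antenna matching coil, push the sliding tap along its rods with your fingers until its spring pin drops into the notch beside the tall capped post. Pass over any earlier notch, but do not run on past the tall post, and do not pull the pin up by its knob. Take the hand away, leaving the tap sitting in that notch and the mouse, hand microphone and mug where they are.

Things in the scene. Friction and masses are not known exactly. Their poses are not given: they have to be found in the camera images.
- tuner: Open antenna matching coil unit, fixed, turned up to 0.45 rad. Origin on the desk below the middle of its two rods; y runs along the rods and is the way to push, x away from the robot, z up. Grey base plate 190 x 440 mm, 12 thick (x -110 to +80). Between the rods at x = 0 a 14 mm wide aluminium bar, top 36 mm up, has three V notches 14 wide, 7 deep, at y = -30, +20 and +70 mm.
- rods_mid (a point): Middle of the pair of steel guide rods: 8 mm thick, along y at x = -20 and +20 mm, axis 46 mm and tops 50 mm above the desk. They end in black blocks 64 mm wide, 54 mm high, inner faces at y = -201 and +201 mm.
- coil_mid (a point): Middle of the copper coil, 50 mm above the desk, at x = -75 mm of the tuner: lies along y, radius 31 mm, top 81 mm up. White end plates at y = -165 and +165 mm, 78 mm high, reach to x = -50 mm.
- tap (a joint): Slide of the tap along the tuner's y, m, 0 to 0.23; its middle is at y = -0.12 + value, so the notches are at 0.09, 0.14, 0.19. Starts at 0 to 0.04, before the first notch. Sliding takes about 2 N (stiffer when fast), 6 to 10 N to climb out of a notch; as the pin falls in, the push drops to nothing and the tap is drawn some mm forward by itself, then stays.
- tap_mid (a point): Middle of the sliding tap: black block 64 (x) x 50 (y) x 38 mm on the rods, underside 42, this point 61, top 80 mm above the desk. Push its flat face 25 mm behind this point (-y side), closed fingers at x = 0 of the tuner, tips 55 to 70 mm above the desk: clear of rods, coil and post. A 14 mm wide brass wiper runs from its top to the coil (to x = -85, 83 mm up).
- pin (a joint): Height of the tap's sprung index pin, m: about 0 riding on the flat bar, about -0.005 down in a notch; could be pulled up to 0.012, not wanted. A spring presses it down with about 5 N.
- knob_top (a point): Top centre of the index pin's knob, a dark steel disc 16 mm wide, 12 mm high, above the middle of the tap; 98 mm above the desk when the pin is on the flat, about 93 mm in a notch.
- tall_post: Aluminium post 10 mm thick, 45 mm high, with a round cap 22 mm wide, standing on the base plate at x = +57 mm of the tuner beside the wanted notch: same y as that notch, which may be any of the three. Origin at its foot, 12 mm above the desk; axes as the tuner's.
- stud_a: Short bare stud, 10 mm thick, 12 mm high, at x = +57 mm beside one of the other two notches. Origin at its foot.
- stud_b: Short bare stud, as stud_a, beside the remaining notch.
- mouse: Black computer mouse, 58 x 100 x 32 mm, loose on the desk beyond the unit; leave alone. Origin under its middle.
- microphone: Black hand microphone lying flat, 55 x 85 x 35 mm with a 20 mm cable stub at -y, loose on the desk beyond the unit; leave alone. Origin under its middle.
- mug: White mug, 80 mm wide, 92 mm high, loose on the desk past the unit's +y end; leave alone. Origin under its middle.

How it is judged (in metres and radians):
On the way:
1. the fingers push the tap while it is still short of the marked notch (contact force between the fingers and tap above 0.5 N and y of tap_mid in the frame of tall_post below -0.005 m), for 0.1 s.
At the end, for the whole second after the job is handed in: The tap is at rest with its middle within 4 mm of the tall post's notch along the rods, and its pin is down in the notch (pin value below -0.003) (y of tap_mid in the frame of tall_post between -0.004 and 0.004 m and value of joint pin below -0.003 m and velocity of joint tap between -0.005 and 0.005 m/s); the robot touches nothing.
It fails at once if the tap runs more than 15 mm past the tall post's notch (y of tap_mid in the frame of tall_post above 0.015 m).
It fails at once if the pin is pulled up more than 6 mm above the flat bar (value of joint pin above 0.006 m).
It fails at once if the mouse is shifted by more than 20 mm or lifted (distance of mouse from where it was at the start of the episode above 0.02 m).
It fails at once if the hand microphone is shifted by more than 20 mm or lifted (distance of microphone from where it was at the start of the episode above 0.02 m).
It fails at once if the mug is shifted by more than 20 mm or lifted (distance of mug from where it was at the start of the episode above 0.02 m).
It also fails if it takes over 61 s, if anything falls off the work surface, if the arm or the gripper's body presses on something with over 40 N, if the wrist force passes 120 N, or if a joint passes its speed limit or range.

## Working session

There is one attempt and no reset: what is moved stays moved. The work goes in short steps, Python scripts to look and compute and a shell command to move; the robot and the scene stay as the last step left them, time stands still between calls to the robot, and variables do not carry over. Pictures are saved under pics/ and viewed, about 8 in all and at most 12, crops included, and the job is handed in when it is done.

```bash
mkdir -p pics
cat > h.py <<'E'
import cv2, numpy as np
from station import get_state, vision, workorder, env
def snap(cam,name,crop=None):
    i=vision.camera_info(cam); p,d=vision.snapshot(cam)
    np.savez(f'pics/{name}.npz',p=p,d=d,**{k:np.array(i[k]) for k in i if k in('fx','fy','cx','cy','D','R','t')})
    cv2.imwrite(f'pics/{name}.png',p); return p,d
def load(n): return np.load(f'pics/{n}.npz')
def K(i): return np.array([[i['fx'],0,i['cx']],[0,i['fy'],i['cy']],[0,0,1]],float)
def ray(i,uv):
    n=cv2.undistortPoints(np.array(uv,float).reshape(-1,1,2),K(i),i['D']).reshape(-1,2)
    return np.c_[n,np.ones(len(n))]
def at_z(i,uv,z):  # intersect with plane z
    r=ray(i,uv)@i['R']; c=-i['R'].T@i['t']
    return c+r*((np.atleast_1d(z)-c[2])/r[:,2])[:,None]
def at_d(i,uv):
    uv=np.array(uv).reshape(-1,2); d=np.array([i['d'][int(v),int(u)] for u,v in uv])
    return (ray(i,uv)*d[:,None]-i['t'])@i['R']
def proj(i,X):
    return cv2.projectPoints(np.array(X,float).reshape(-1,1,3),cv2.Rodrigues(i['R'])[0],i['t'].astype(float),K(i),i['D'])[0].reshape(-1,2)
E
python3 - <<'E'
from h import *
snap('top','top0'); snap('side','side0'); s=get_state(); print(s)
E
```

```text
{'t': 0.1, 'joints': array([-1.18571064,  0.60005166, -0.00256071,  1.60007734,  0.0017561 ,
        0.94292709, -0.07983463]), 'joint_vel': array([-6.45232264e-04, -8.93168266e-04,  4.09662410e-04, -1.08770222e-03,
        7.44807927e-05,  6.80754517e-04, -1.68446158e-04]), 'tau': array([ 6.08076036e-03, -7.77984881e+01,  1.57055028e+00, -2.58623707e+01,
        1.27466989e-02,  5.51036966e-03,  7.06763927e-06]), 'ee_pos': array([322.81546842, 648.6649381 , 230.48853299]), 'eef_rot': array([-3.14013406e+00,  9.02824275e-05,  2.67981944e+00]), 'wrist_force': array([ 0.05639289,  0.29940976, -0.84463869]), 'moment': array([ 0.00574202, -0.00664545, -0.00986337]), 'finger_gap': 85.43030221474736}
```

View pics/top0.png

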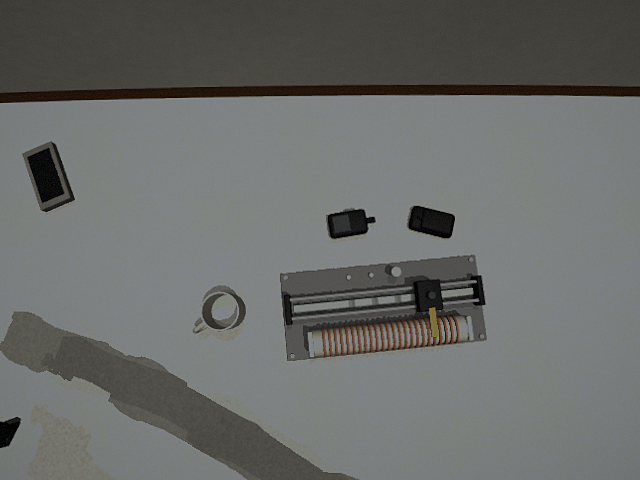

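View pics/side0.png

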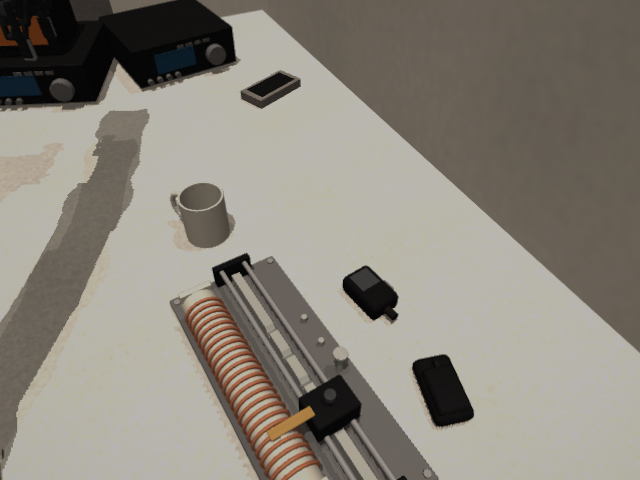

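The top view shows the tap at (430,295) and the coil on the robot's side. The tall capped post is at (396,271), with studs at (371,275) and (348,277). So the tall post marks the first notch. I'll measure the poses next.

Run:
```python
from h import *
i=load('top0')
r=at_z(i,[(288,308),(479,290)],54); print('blocks',r)   # end blocks
p=at_z(i,[(396,271)],57); s=at_z(i,[(371,275),(348,277)],24); print('post',p,'studs',s)
k=at_z(i,[(431,295)],98); print('knob',k)
holes=at_z(i,[(285,277),(472,259),(482,337),(291,356)],12); print(holes)
for n,uv in dict(post=(396,271),knob=(431,295),base=(300,290)).items(): print(n,at_d(i,uv))
d1=s[1]-p[0]; print('yaw studs',np.arctan2(-d1[0],d1[1]),np.linalg.norm(d1[:2]))
d=r[0]-r[1]; print('yaw blocks',np.arctan2(-d[0],d[1]),np.linalg.norm(d[:2]))
c=cv2.resize(i['p'][240:370,270:500],None,fx=3.4,fy=3.4,interpolation=cv2.INTER_CUBIC); cv2.imwrite('pics/top0c.png',cv2.convertScaleAbs(c,alpha=1.5))
```

```text
blocks [[ 490.97373747  156.20204182   54.        ]
 [ 523.18648618 -250.13722708   54.        ]]
post [[565.87327854 -73.27615233  57.        ]] studs [[560.24144501 -23.74849684  24.        ]
 [556.49003206  26.71924991  24.        ]]
knob [[ 513.29995221 -135.70942818   98.        ]]
[[ 558.82205857  165.16860201   12.        ]
 [ 593.75862835 -253.09181012   12.        ]
 [ 421.79708404 -265.67168927   12.        ]
 [ 387.85081105  152.60125943   12.        ]]
post [[566.02201755 -73.622679    54.98429382]]
knob [[ 513.31291774 -135.85758621   97.39598473]]
base [[529.99306201 132.31653018   8.40915317]]
yaw studs 0.09356280363567253 100.4346841641597
yaw blocks 0.07911005168590614 407.6141099490934
```

View pics/top0c.png

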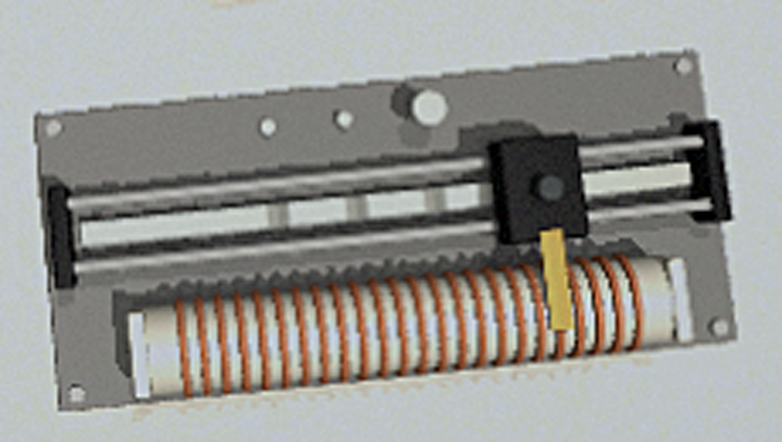

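The crop confirms the notches line up with the post and studs, and the post is at the first one. The tuner origin is about (507,-48) with a yaw of about 0.082. The tap's y is about -88, so it needs a 58 mm push. I'll put the jaw axis across the push (yaw about 1.65), so both pad edges push. Next I'll move the closed hand behind the tap, staying high.

```bash
python3 -m creep '1 0.5 -1 0 -0.5; 1 0.5 -1 0 -0.5; 1 0.5 -1 0 -0.5; 1 0.5 -1 0 -0.5; 1 0.5 -1 0 -0.5' 60
python3 -m creep '1 0.4 -1 0 -0.5; 1 0.4 -1 0 -0.5; 1 0.4 -1 0 -0.5; 1 0.4 -1 0 -0.5; 1 0.4 -1 0 -0.5'
```

```text
t: 0.6
ee_pos: [394.1, 497.9, 227.2]
eef_rot: [-3.137, -0.003, 2.482]
wrist_force: [0.7, 0.9, 0.0]
finger_gap: 12.0
t: 1.1
ee_pos: [455.7, 340.5, 225.9]
eef_rot: [-3.135, -0.002, 2.273]
wrist_force: [-0.6, 0.7, -0.7]
finger_gap: 0.1
```

```bash
python3 -m creep '1 0.15 -1 0 -0.5; 1 0.15 -1 0 -0.5; 1 0.15 -1 0 -0.5; 1 0.15 -1 0 -0.5; 1 0.15 -1 0 -0.5'
python3 -m creep '1 0.15 -1 0 -0.5; 1 0.15 -1 0 -0.5; 1 0.15 -1 0 -0.5; 1 0.1 -1 0 -0.5; 1 0.1 -1 0 -0.5'
python3 -m creep '1 0.1 -1 0 -0.5; 1 0.1 -1 0 -0.5; 1 0.1 -1 0 -0.5; 1 0.1 -1 0 -0.5; 1 0.1 -1 0 -0.5'
```

```text
t: 1.6
ee_pos: [479.0, 183.3, 224.9]
eef_rot: [-3.133, -0.002, 2.064]
wrist_force: [0.2, 0.5, 0.4]
finger_gap: 0.0
t: 2.1
ee_pos: [498.0, 26.9, 224.3]
eef_rot: [-3.132, -0.002, 1.855]
wrist_force: [0.5, 0.0, -0.2]
finger_gap: 0.1
t: 2.6
ee_pos: [512.1, -129.2, 223.7]
eef_rot: [-3.13, -0.002, 1.648]
wrist_force: [0.9, -0.1, -0.3]
finger_gap: -0.2
```

```bash
python3 -m creep '1 0.1 -0.8 0 0; 1 0.1 -0.7 0 0; 1 0 -0.5 0 0; 1 0 0 0 0; 1 0 0 0 0'
python3 - <<'E'
from h import *
snap('wrist','w0'); snap('top','top1'); print(get_state()['ee_pos'])
a,b=load('w0')['p'],load('top1')['p'][200:400,240:520]
cv2.imwrite('pics/m1.png',np.hstack([cv2.resize(a,(400,300)),cv2.resize(b,(400,300))]))
E
```

```text
t: 3.1
ee_pos: [516.9, -195.5, 222.8]
eef_rot: [-3.128, -0.002, 1.64]
wrist_force: [1.0, -0.0, -0.0]
finger_gap: -0.1
[ 516.96322627 -195.07014888  222.88494332]
```

View pics/m1.png

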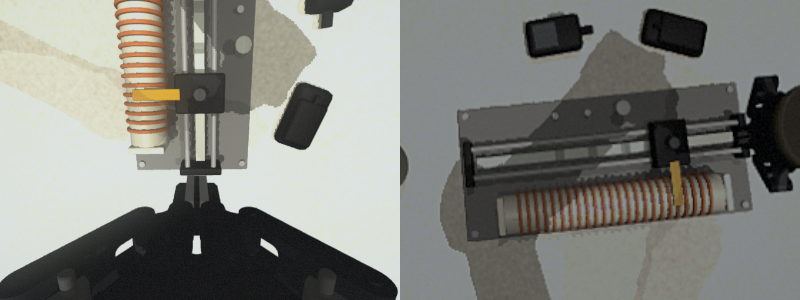

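The wrist view shows the knob at about (320,152) and the post cap at about (390,73) in full-image pixels. The closed fingers line up with the rods, just above the near end block. I'll refine from this picture.

Run:
```python
from h import *
i=load('w0'); j=load('top1')
g=cv2.cvtColor(i['p'],cv2.COLOR_BGR2GRAY)
k=at_z(i,[(320,152)],98)[0]; p=at_z(i,[(390,73)],57)[0]
b=at_z(i,[(309,268),(336,268)],50)  # not exact
print('knob',k,'post',p)
y=.082; ey=np.array([-np.sin(y),np.cos(y)]); ex=np.array([np.cos(y),np.sin(y)])
print('rel post',(k-p)[:2]@ex,(k-p)[:2]@ey, 'tcp rel knob',(get_state()['ee_pos'][:2]-k[:2])@ex,(get_state()['ee_pos'][:2]-k[:2])@ey)
# face points of tap top corners from depth
d=i['d']; print(np.round(at_d(i,[(290,175),(350,175),(290,125),(350,125),(320,152)]),1))
cv2.imwrite('pics/w0c.png',cv2.resize(i['p'][40:300,220:440],None,fx=2.3,fy=2.3))
```

```text
knob [ 515.72122776 -136.10930099   98.        ] post [567.27269197 -72.74821964  57.        ]
rel post -56.56803335613301 -58.92569637507271 tcp rel knob -3.591547916873308 -58.86446235389445
[[ 493.1 -156.8   78.8]
 [ 541.4 -153.4   77.7]
 [ 491.  -118.3   78. ]
 [ 537.5 -115.1   79.1]
 [ 515.7 -136.2   95.9]]
```

View pics/w0c.png

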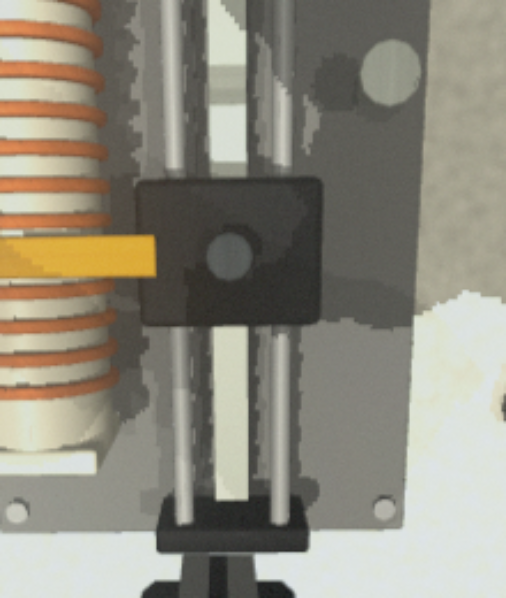

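The crop agrees: the tap sits square on the rods, with the first notch just visible by its front edge and the post further on. The remaining travel is 58–59 mm. I'll descend behind the face.

```bash
python3 -m creep '1 0.1 0 -0.9 0.1; 1 0 0 -0.9 0; 1 0 0 -0.9 0; 1 0 0 -0.8 0; 1 0 0 0 0'
python3 -m creep '1 0.05 0 -0.7 0; 1 0 0 -0.5 0; 1 0 0 0 0'
```

```text
t: 3.7
ee_pos: [522.0, -188.2, 116.2]
eef_rot: [-3.133, -0.003, 1.659]
wrist_force: [0.3, -0.2, -0.0]
finger_gap: 0.0
t: 4.0
ee_pos: [525.1, -185.6, 81.8]
eef_rot: [-3.134, -0.004, 1.662]
wrist_force: [-0.6, 0.4, 0.7]
finger_gap: 0.2
```

```bash
python3 -m creep '1 -0.2 -0.15 -0.35 0; 1 -0.05 -0.1 -0.3 0; 1 0 0 0 0'
```

```text
t: 4.3
ee_pos: [518.4, -193.1, 63.8]
eef_rot: [-3.138, -0.003, 1.664]
wrist_force: [0.3, -0.9, 0.2]
finger_gap: 0.1
```

```bash
python3 -m creep '1 0 0.2 0 0; 1 0 0.2 0 0; 1 0 0.1 0 0; 1 0 0 0 0'
```

```text
t: 4.7
ee_pos: [518.8, -176.9, 65.0]
eef_rot: [-3.139, -0.003, 1.663]
wrist_force: [-0.1, -0.3, -1.3]
finger_gap: 0.1
```

```bash
python3 -m creep '1 0 0.1 0 0; 1 0 0.1 0 0; 1 0 0.1 0 0'
```

```text
t: 5.0
ee_pos: [518.7, -168.2, 65.2]
eef_rot: [-3.139, -0.002, 1.663]
wrist_force: [-2.9, -1.4, -1.1]
finger_gap: -0.2
```

```bash
python3 -m creep '1 -0.01 0.1 0 0; 1 -0.01 0.1 0 0; 1 -0.01 0.1 -0.03 0; 1 -0.01 0.1 -0.03 0'
```

```text
t: 5.4
ee_pos: [518.2, -156.5, 63.8]
eef_rot: [-3.141, 0.0, 1.661]
wrist_force: [-0.3, -2.1, 1.9]
finger_gap: 0.1
```

Run:
```python
from h import *
snap('wrist','w1'); s=get_state(); print(s['ee_pos'],s['wrist_force'])
cv2.imwrite('pics/w1c.png',load('w1')['p'])
```

```text
[ 518.09759199 -155.71214086   63.59478487] [ 0.13372696 -0.3628269   0.23311652]
```

View pics/w1c.png

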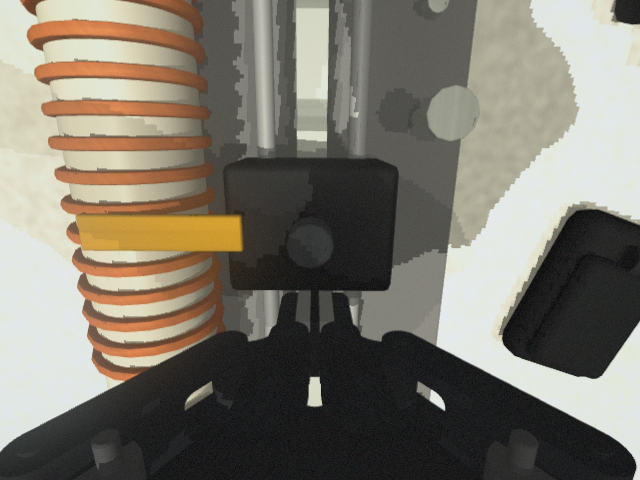

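The fingers are against the rear face of the tap, with the knob at (310,245) and the post cap at (453,112). I'll work out what travel remains.

```bash
cat >> h.py <<'E'
def rel(n,kn,po,kz=98):
    i=load(n); y=.082; ey=np.array([-np.sin(y),np.cos(y)]); ex=np.array([np.cos(y),np.sin(y)])
    k=at_z(i,[kn],kz)[0][:2]; p=at_z(i,[po],57)[0][:2]; t=get_state()['ee_pos'][:2]
    print('knob-post x,y',(k-p)@ex,(k-p)@ey,'tcp-knob y',(t-k)@ey,'knob depth z',at_d(i,[kn]).round(1))
E
python3 -c "
from h import *
rel('w1',(310,245),(453,112))"
```

```text
knob-post x,y -56.19858415240766 -42.93469222612919 tcp-knob y -37.56944669865955 knob depth z [[ 513.8 -118.6   97.4]]
```

```bash
python3 -m creep '1 -0.01 0.1 0 0; 1 -0.01 0.1 0 0; 1 -0.01 0.1 0 0; 1 -0.01 0.1 0 0; 1 -0.01 0.1 0 0'; python3 -m creep '1 -0.01 0.1 0 0; 1 -0.01 0.1 0 0; 1 -0.01 0.1 0 0'
```

```text
t: 5.95
ee_pos: [516.8, -139.9, 63.6]
eef_rot: [-3.141, -0.0, 1.662]
wrist_force: [0.2, -2.3, -0.2]
finger_gap: -0.1
t: 6.25
ee_pos: [515.9, -130.0, 63.6]
eef_rot: [3.141, 0.0, 1.662]
wrist_force: [0.6, -2.7, 0.3]
finger_gap: 0.1
```

```bash
python3 -m creep '1 -0.01 0.08 0 0; 1 -0.01 0.08 0 0'
```

```text
t: 6.45
ee_pos: [515.5, -124.6, 63.6]
eef_rot: [3.141, 0.0, 1.662]
wrist_force: [1.0, -2.1, -0.0]
finger_gap: 0.0
```

```bash
python3 -m creep '1 -0.01 0.06 0 0'
```

```text
t: 6.55
ee_pos: [515.3, -122.5, 63.6]
eef_rot: [3.141, 0.0, 1.662]
wrist_force: [1.0, -2.7, -0.4]
finger_gap: 0.1
```

```bash
python3 -m creep '1 -0.01 0.06 0 0'
```

```text
t: 6.65
ee_pos: [515.1, -120.5, 63.6]
eef_rot: [3.141, 0.0, 1.662]
wrist_force: [2.4, -1.2, -0.7]
finger_gap: 0.1
```

```bash
python3 -m creep '1 0 0.04 0 0'
```

```text
t: 6.75
ee_pos: [515.0, -118.8, 63.6]
eef_rot: [3.141, -0.0, 1.663]
wrist_force: [0.8, -1.4, 0.1]
finger_gap: -0.2
```

```bash
python3 -m creep '1 0 0.04 0 0'
```

```text
t: 6.85
ee_pos: [514.6, -117.1, 63.5]
eef_rot: [-3.141, -0.001, 1.663]
wrist_force: [-0.5, 0.2, -0.3]
finger_gap: 0.0
```

The force fell to about 0 at y = -117, so the pin has probably dropped. I'll look.

Run:
```python
from h import *
snap('wrist','w2'); s=get_state(); print(s['ee_pos'],s['wrist_force'])
```

```text
[ 514.53781221 -116.73517609   63.4496205 ] [-0.63256872  0.41995085  0.43676358]
```

View pics/w2.png

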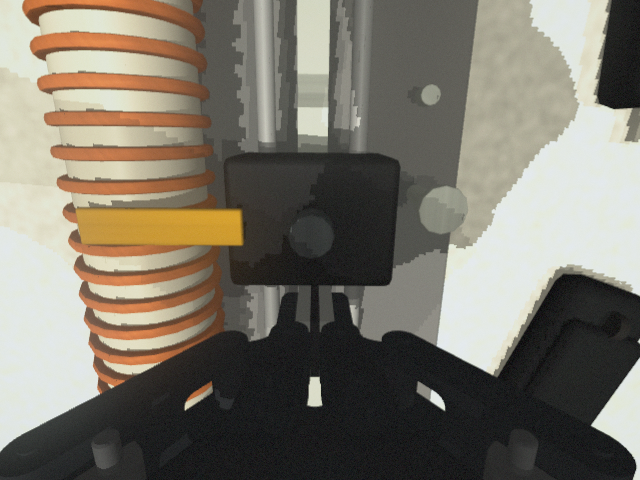

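```bash
python3 -c "
from h import *
rel('w2',(312,235),(443,210),93)
rel('w2',(312,235),(443,210),98)
for n,kn in (('w1',(310,245)),('w2',(312,235))):
    i=load(n); u,v=kn
    kd=i['d'][v-8:v+9,u-8:u+9]; print(n,'knob depth',np.median(kd),'tap top depth',np.median(i['d'][v-50:v-35,u-60:u+60]))
"
```

```text
knob-post x,y -56.01899290760072 -1.352448478861537 tcp-knob y -39.95515141781541 knob depth z [[510.6 -77.2  92.3]]
knob-post x,y -56.000631426466754 0.09752770708076586 tcp-knob y -41.405127603757705 knob depth z [[510.6 -77.2  92.3]]
w1 knob depth 113.94916 tap top depth 128.10822
w2 knob depth 116.453064 tap top depth 126.85734
```

The pin is down: the knob top went from 97.4 to 92.3 mm and the tap is about 1 mm from the post line. The tap has also run a few mm ahead of the fingers. I'll back off and lift away.

```bash
python3 -m creep '1 0.02 -0.3 0 0; 1 0.02 -0.4 0 0; 1 0 -0.2 0.1 0; 1 0 -0.1 0.5 0; 1 0 0 0.8 0' && python3 -m creep '1 0 0 1 0; 1 0 0 1 0; 1 0 -0.3 1 0; 1 0 -0.3 0.6 0; 1 0 0 0 0'
python3 - <<'E'
from h import *
snap('wrist','w3'); snap('top','top2'); s=get_state(); print(s['t'],s['ee_pos'],s['wrist_force'])
a,b=load('w3')['p'],load('top2')['p'][200:400,240:520]
cv2.imwrite('pics/m3.png',np.hstack([cv2.resize(a[:,120:520],(400,480)),cv2.resize(b,(400,286)) if 0 else cv2.copyMakeBorder(cv2.resize(b,(400,286)),0,194,0,0,cv2.BORDER_CONSTANT)]))
E
```

```text
t: 7.4
ee_pos: [513.3, -150.3, 104.2]
eef_rot: [-3.135, -0.003, 1.662]
wrist_force: [-0.1, 0.2, 0.1]
finger_gap: 0.1
t: 7.9
ee_pos: [512.1, -174.3, 219.8]
eef_rot: [-3.137, -0.001, 1.656]
wrist_force: [0.4, -0.2, -0.8]
finger_gap: 0.1
8.0 [ 511.23020475 -172.58728324  217.53109492] [-0.27261758  0.51731011 -1.51134242]
```

View pics/m3.png

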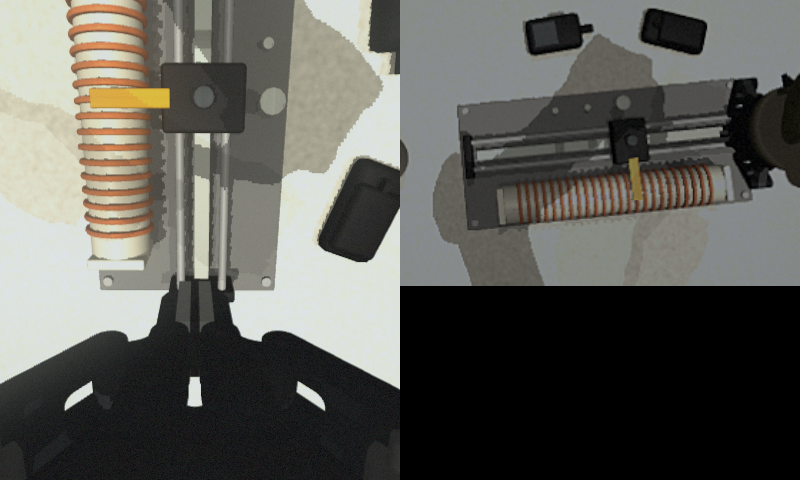

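The hand is clear. The knob is at (204,97) and the post cap at (272,101) in the wrist crop. The mouse and microphone are where they were in the earlier view. One last number check, then a still row.

```bash
python3 -m creep '1 0 0 0 0; 1 0 0 0 0; 1 0 0 0 0'; python3 -c "
from h import *
rel('w3',(324,97),(392,101),93)
i=load('top2'); u,v=240+633*0-0,0
rel('top2',(240+int(232*.7),200+int(140*.7)),(240+int(223*.7),200+int(102*.7)),93)
a=load('top0')['p'];b=i['p'];print(cv2.absdiff(a,b)[200:245,320:460].mean(), cv2.absdiff(a,b)[280:340,190:250].mean())
print(get_state()['joint_vel'].round(3))"
```

```text
t: 8.3
ee_pos: [509.7, -171.6, 214.8]
eef_rot: [-3.129, -0.005, 1.657]
wrist_force: [-0.8, 0.4, -0.6]
finger_gap: 0.2
knob-post x,y -55.90121663323335 -0.49035187218629606 tcp-knob y -94.66839600538543 knob depth z [[510.5 -76.5  92.2]]
knob-post x,y -57.79346093915921 0.6021301388190281 tcp-knob y -94.03851221889931 knob depth z [[508.2 -77.7  91.5]]
9.253915343915343 6.913981481481481
[ 0.001  0.012 -0.002  0.007 -0.002 -0.002 -0.   ]
```

```bash
python3 -c "
from station import workorder; print(workorder.job_done())"
```

```text
the job is handed in; nothing more can be done
None
```

I pushed the tap with closed fingers about 58 mm along the rods into the first notch, the one beside the tall capped post. I then backed the hand off, lifted it about 215 mm above the desk and handed the job in at 8.3 s. No verdict came back.

- **Push:** the force was about 2–2.7 N while sliding and fell to about 0 as the pin dropped in. I did not touch the knob.
- **Tap position:** after I withdrew the hand, the wrist camera put the tap 0.5 mm short of the post's notch and the top camera put it 0.6 mm past. The limit is 4 mm either way.
- **Pin:** the knob top went from about 97.4 mm to 92.2 mm above the desk, which matches the pin being down in a notch. The top camera read 91.5 mm.
- **Other objects:** the mouse and microphone looked unmoved in the last pictures. The mug was outside those views. My picture-difference check of all three areas did not settle it, because the arm's changed shadow altered the brightness. The hand never went near any of them at low height.
- **Arm:** it was still settling by a few mm when I handed in, well clear of everything.

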